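# A scoop of drainage pebbles for the big pot

### The arm

A 6-joint arm with a two-finger parallel gripper is mounted at the origin on the work surface. World frame = base frame: x ahead of the robot, y to its left, z up, the work surface at z = 0. Lengths are in m, angles in degrees, forces in N, time in s.
With the tool pointing down it reaches from about 0.35 to 0.975 m from the base axis. Payload 4.9 kg.
Tool frame: the origin (TCP) lies midway between the tips of the shut fingers; the grasp point (between the pads) lies 19 mm behind it; z points along the fingers, y is the line along which they close (so a half turn about z gives the same grasp; the last joint's range is limited). The gripper opens to 85 mm and grips with 20 to 120 N. Pads are 22 mm wide; open, the fingers measure 114 mm over their backs; the gripper's body (76 mm by 85 mm) begins 54 mm behind the grasp point. The pads swing forward as they close: fully open they stand 13 mm farther back than shut.
Start: joints at [64.802, 3.019, 92.412, -0, 84.569, -6.818], TCP at [0.197, 0.593, 0.231] pointing down, gripper open.
Joint ranges: [-172.51, 172.51], [-57.92, 126.97], [3.15, 148.05], [-58.71, 238.71], [5.1, 150.11], [-179.66, 179.66]. Speed limits (degrees/s): [147.25, 147.25, 180, 180, 180, 180].

### API

Orientations are given as [roll, pitch, yaw] about the fixed x, y, z axes, in that order (R = Rz(yaw) Ry(pitch) Rx(roll)).
In Python, from workcell import status, optics, robot, spotter gives the robot as it stands. The module is installed in compiled form; this text tells all that it offers.
- The arm moves only by the tool drive_tool, never from a script. Its arguments are lists of equal length, an entry for each row: "delta_rot": the turn, a rotation vector about the tool's x, y, z in degrees, a list of three; "linear": the shift along the tool's x, y, z in mm, a list of three; "gripper": the closure in counts, from 0 (fully open) to 255 (shut). In form: {"delta_rot": [[wx, wy, wz], ...], "linear": [[dx, dy, dz], ...], "gripper": [gripper, ...]}. A call has 1 to 20 rows; each row is the pose to reach, as a shift and turn from the pose commanded when the call began, along the tool's axes at that moment; what a row does not reach only later rows make up. A row lasts 1/12 s, in which the tool goes at most 41.7 mm and 7.16 degrees, less where a joint would pass 70% of its speed; a pose out of reach is approached as far as the arm can. A call with a gripper value outside its range is refused whole. The fingers move at their own pace and stop on an object; the grip force is fixed at half the most. Time passes only in rows, so rows that repeat a pose let the fingers close. It gives the time, the measured TCP pose, the force, the opening and the grip force at its end, in the units of the state.
- status.read_state(): the state, without advancing time (a new reading comes with each control period).
- optics.grab_frame(name): name is "scene" or "top"; returns (picture, depth): 420x560x3 uint8, blue, green, red; 420x560 float32, m along the optical axis (not along the pixel's ray), 0 where there is no reading.
- optics.calibration(name): a dict with "fx", "fy", "cx", "cy" (pixels), "extrinsics" (4x4, takes a point from world to camera coordinates). Camera axes: x right, y down, z forward; pixel columns grow to the right and rows downward; lengths in m; the calibration is good to about 2 mm. A picture is of the moment at which its call begins. calibration takes no time and is no camera call.
- robot.close_job(): hands the job in; it is judged then, once.
Trained networks look in the newest picture that a camera, given by its name, has taken for a name from the list of things; names that differ only in an ending like _2 or _b are one class to them, and where a whole thing is asked for, a point or a joint stands for the part that bears it (a point fixed in the world has none). Each returns a list of dicts, best first, with "conf" (0 to 1); they miss things now and then, are a little off and sometimes report something else, mostly with a low value. They report only what shows in the picture. A call takes as long as a camera call. They do not tell look-alikes from the thing itself.
- spotter.silhouettes(camera, thing): "region" (420x560 bool, what is visible of it) and "rect" ([left, top, right, bottom] in pixels, round what is visible of it).
- spotter.spot_point(camera, thing): "pixel" ([row, column] in pixels: a listed point, or the origin of a listed thing).
The state is a dict: "time_s": time; "joint_pos": joint angles; "qd": joint speeds; "effort": joint torques, N m; "eef_pos": TCP position; "eef_rot": TCP orientation; "force": force on the tool from outside, world axes, zero at the start; "moment": the same for the moment, N m; "width": finger opening in m; "finger_force": force on a finger pad.
Only numpy, scipy, OpenCV 4.12 (cv2) and the standard library are available. Lean on these libraries where they do the work, as an engineer would, in place of code of your own. Each camera call takes 0.05 s, during which the arm holds its last target. There are 200 camera calls.

### The job

Put a layer of drainage in the big pot: draw the scoop out from under the low shelf, set it down flat on the open bench and let go, then take it by its handle and scoop at least three clay pebbles from the trough into the big pot. Do not touch the pebbles with the gripper and leave none lying about: every pebble ends in the pot or in the trough. Finally lay the scoop down flat on the bench, and do not disturb the small pot and the jar.

Things in the scene. Friction and masses are not known exactly. Their poses are not given: they have to be found in the camera images.
- scoop: hand scoop, 220 g: open-fronted steel tray (blade) with a wooden handle at its back. Origin: centre of the blade's underside; z up, +x to the open lip. Blade x -50 to 50 mm, 64 mm wide, floor and side walls 2.5 mm thick, sides 32 mm high, back 42 mm high. Starts flat on the bench, blade sticking out from under the low shelf towards the robot, handle under the shelf; stands flat on its blade
- scoop_grip (a point): middle of the scoop's handle, at (-105, 0, 66.5) mm in the scoop's frame. The handle is a bar 22 mm wide (y), 20 mm thick, from x = -48, z = 40 mm at the blade's back, rising back at 25 degrees to x = -152, z = 89 mm
- scoop_lip (a point): middle of the underside of the blade's front edge, at (50, 0, 0) mm in the scoop's frame; axes as the scoop's
- scoop_mid (a point): point inside the blade, 18 mm above the centre of its underside, at (0, 0, 18) mm in the scoop's frame
- pot_mid (a point): point on the big pot's axis, 35 mm above the bench, inside the pot; all that lies inside the pot is within 80 mm of it
- shelf: low fixed wooden shelf on the bench with small pots and a box on it; origin on the bench under its middle, front to its -x. Board 160 mm deep (x), 340 mm wide (y), underside 120 and top 138 mm above the bench, stock to 210 mm; legs 20 mm thick at y = +-155 mm
- trough: fixed grey plastic trough of pebbles, open on top; origin on the bench under its middle, long along x. Inside: flat floor 6 mm above the bench, 230 mm long (x -115 to 115 mm), 76 mm wide (y); from there the end walls slope out at 45 degrees and the side walls at 65 degrees from level to the rim, 334 by 134 mm outside and 54 mm high
- pot: fixed wide terracotta plant pot, empty, the only big one; origin under its foot, on its axis. Outside 136 mm across at the foot and 188 mm at the rim, rim 100 mm above the bench, wall 7 mm, floor 8 mm thick
- pebble1: a roundish lump of fired clay (drainage pebble), about 28 to 30 mm across, 16 g; origin at its centre. It starts on the trough's floor near the trough's -x end, with five others alike, two abreast in three rows
- pebble2: another such pebble (as pebble1)
- pebble3: another such pebble (as pebble1)
- pebble4: another such pebble (as pebble1)
- pebble5: another such pebble (as pebble1)
- pebble6: another such pebble (as pebble1)
- small_pot: a small empty terracotta flower pot, 68 mm across and 70 mm tall; origin under its foot (leave alone)
- jar: a small closed jar, 54 mm across and 75 mm tall; origin under its foot (leave alone)
There are look-alikes about, which are no part of the job. What is shaped like the scoop but turquoise is not meant.

How it is judged:
By the outcome, as a careful person would: the job done as asked, in the order asked, and still so for the second after the job is handed in, with the robot touching nothing.
It also fails if it takes over 72 s, if anything falls off the work surface, if the arm or the gripper's body presses on something with over 40 N, if the wrist force passes 120 N, or if a joint passes its speed limit or range.

## Working session

There is one attempt and no reset: what is moved stays moved. The work goes in short steps, Python scripts to look and compute and a tool call to move; the robot and the scene stay as the last step left them, time stands still between calls to the robot, and variables do not carry over. Pictures are saved under pics/ and viewed, at most 10 in all, crops included, and the job is handed in when it is done.

Besides the shell and the picture viewer there is one more tool, called after ">>>" by a JSON object that holds its "fn" and its "kwargs". drive_tool: Moves the arm, as the interface text tells. Its arguments: {"type":"object","properties":{"delta_rot":{"type":"array"},"linear":{"type":"array"},"gripper":{"type":"array"}},"required":["delta_rot","linear","gripper"]}

```bash
mkdir -p pics; cat > h.py <<'E'
import numpy as np, cv2
from workcell import status, optics, robot, spotter
from scipy.spatial.transform import Rotation as R
def cloud(cam,d):
    c=optics.calibration(cam);v,u=np.mgrid[:420,:560]
    P=np.stack([(u-c['cx'])/c['fx']*d,(v-c['cy'])/c['fy']*d,d,np.ones_like(d)],-1)
    W=P@np.linalg.inv(c['extrinsics']).T
    W[d<=0]=np.nan
    return W[...,:3]
E
python3 - <<'E'
from h import *
ims=[]
for c in ['scene','top']:
    p,d=optics.grab_frame(c); cv2.imwrite(f'pics/{c}0.png',p); W=cloud(c,d); np.save(c+'0.npy',W)
    for t in ['scoop','trough','pot','shelf','small_pot','jar','pebble1']:
        for s in spotter.silhouettes(c,t)[:7]:
            m=s['region']&np.isfinite(W[...,0]); q=W[m]
            print(c,t,round(s['conf'],2),np.round(s['rect']),np.round(np.median(q,0),3),np.round(np.percentile(q,[2,98],axis=0),3).tolist())
E
```

```text
scene scoop 0.85 [275. 241. 310. 278.] [0.635 0.062 0.004] [[0.603, 0.035, 0.0], [0.667, 0.1, 0.035]]
scene scoop 0.8 [401. 139. 478. 195.] [0.223 0.278 0.021] [[0.138, 0.214, 0.001], [0.301, 0.351, 0.094]]
scene scoop 0.16 [205. 151. 216. 161.] [ 0.465 -0.297  0.028] [[0.437, -0.323, 0.008], [0.475, -0.286, 0.035]]
scene trough 0.82 [151. 118. 262. 218.] [ 0.514 -0.305  0.03 ] [[0.326, -0.351, 0.004], [0.656, -0.212, 0.057]]
scene trough 0.52 [276. 241. 311. 279.] [0.636 0.062 0.004] [[0.607, 0.035, 0.001], [0.667, 0.099, 0.035]]
scene pot 0.58 [326. 179. 353. 210.] [0.416 0.083 0.048] [[0.394, 0.053, 0.002], [0.456, 0.114, 0.073]]
scene pot 0.56 [366. 194. 448. 274.] [0.455 0.281 0.052] [[0.399, 0.195, 0.006], [0.575, 0.363, 0.102]]
scene shelf 0.72 [138. 216. 325. 379.] [0.827 0.035 0.14 ] [[0.722, -0.151, 0.019], [0.883, 0.173, 0.211]]
scene small_pot 0.66 [328. 180. 351. 210.] [0.416 0.083 0.049] [[0.395, 0.055, 0.008], [0.456, 0.113, 0.072]]
scene jar 0.59 [271. 159. 292. 190.] [ 0.438 -0.075  0.05 ] [[0.399, -0.111, 0.001], [0.451, -0.056, 0.078]]
scene jar 0.29 [276. 242. 315
[... 1649 characters left out ...]
 [[0.394, 0.053, 0.002], [0.456, 0.113, 0.072]]
top jar 0.56 [296. 260. 321. 280.] [ 0.426 -0.08   0.074] [[0.404, -0.103, 0.031], [0.448, -0.057, 0.078]]
top pebble1 0.63 [402. 244. 416. 255.] [ 0.462 -0.298  0.029] [[0.449, -0.312, 0.019], [0.476, -0.287, 0.034]]
top pebble1 0.52 [383. 280. 393. 288.] [ 0.395 -0.255  0.029] [[0.382, -0.267, 0.016], [0.407, -0.243, 0.034]]
top pebble1 0.5 [400. 279. 410. 293.] [ 0.392 -0.291  0.029] [[0.38, -0.303, 0.019], [0.404, -0.281, 0.033]]
top pebble1 0.49 [382. 246. 396. 259.] [ 0.464 -0.26   0.028] [[0.451, -0.277, 0.005], [0.478, -0.249, 0.034]]
top pebble1 0.23 [216. 250. 248. 286.] [0.424 0.088 0.032] [[0.396, 0.053, 0.0], [0.456, 0.114, 0.071]]
```

View pics/scene0.png

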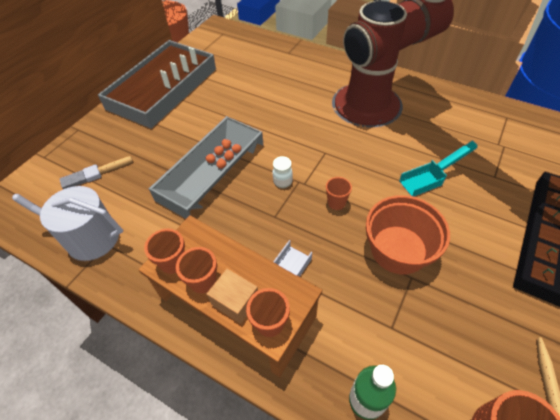

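View pics/top0.png

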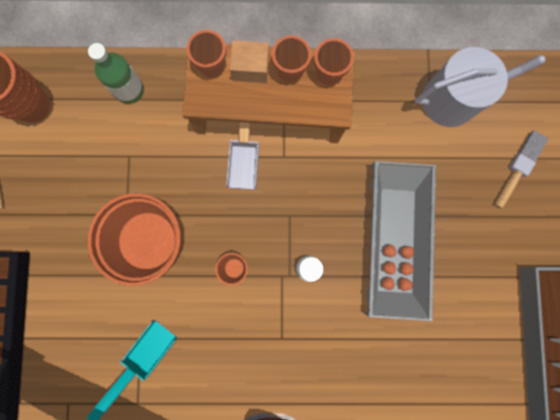

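The top view shows the steel scoop with its blade at about (242,165), sticking out from under the shelf. The trough is at (402,240) with its pebbles around (397,267), and the big pot is at (135,240). The small pot is at (232,268), the jar at (310,268), and the turquoise decoy at (145,350). The gripper is out of view.

```bash
cat >> h.py <<'E'
def rel(pos,Rm,st=None):
    "delta_rot deg, linear mm from the current pose to world pose"
    st=st or status.read_state()
    R0=R.from_euler('xyz',st['eef_rot'],degrees=True)
    l=R0.inv().apply(np.array(pos)-st['eef_pos'])*1e3
    w=(R0.inv()*Rm).as_rotvec(degrees=True)
    return np.round(w,1).tolist(),np.round(l,1).tolist()
E
python3 - <<'E'
from h import *
st=status.read_state(); print({k:np.round(v,3).tolist() for k,v in st.items()})
from scipy.optimize import least_squares
for c in ['scene','top']:
    W=np.load(c+'0.npy').reshape(-1,3); W=W[np.isfinite(W[:,0])]
    x,y,z=W.T
    def rect(m,n):
        r=cv2.minAreaRect((W[m][:,:2]*1e3).astype(np.float32)); print(c,n,m.sum(),np.round(r[0],1),np.round(r[1],1),round(r[2],2))
    rect((x>.58)&(x<.70)&(abs(y-.066)<.06)&(z>.012)&(z<.05),'blade walls')
    rect((x>.70)&(x<.76)&(abs(y-.066)<.03)&(z>.03)&(z<.08),'handle')
    rect((x>.28)&(x<.7)&(abs(y+.28)<.1)&(z>.045)&(z<.065),'trough rim')
    rect((x>.28)&(x<.7)&(abs(y+.28)<.1)&(z>.003)&(z<.0085),'trough floor')
    rect((x>.68)&(x<.95)&(abs(y)<.25)&(z>.13)&(z<.142),'shelf')
    m=(abs(x-.485)<.12)&(abs(y-.28)<.12)&(z>.093)&(z<.106); (cx,cy),r=cv2.minEnclosingCircle((W[m][:,:2]*1e3).astype(np.float32)); print(c,'pot',cx,cy,r)
    f=least_squares(lambda p:np.hypot(W[m][:,0]-p[0],W[m][:,1]-p[1])-p[2],[.485,.28,.09],loss='soft_l1',f_scale=.003).x;print(f)
E
```

```text
{'time_s': 0.8, 'joint_pos': [64.802, 3.018, 92.41, 0.001, 84.568, -6.817], 'qd': [-0.078, -0.119, -0.017, 0.056, 0.098, 0.069], 'effort': [-0.001, -39.362, -37.045, -0.0, 0.0, -0.0], 'eef_pos': [0.197, 0.593, 0.231], 'eef_rot': [179.996, -0.0, 161.619], 'force': [-0.067, 0.45, 0.408], 'moment': [0.042, 0.035, -0.02], 'finger_force': 0.0, 'width': 0.085}
scene blade walls 186 [640.7  66.6] [65.5 70.1] 85.37
scene handle 0 [0. 0.] [0. 0.] 0.0
scene trough rim 1290 [ 486.9 -280.7] [138.5 338.5] 86.11
scene trough floor 1184 [ 490.1 -277.6] [197.9 419.7] 88.98
scene shelf 7338 [798.5   5.9] [340.8 161.2] 86.29
scene pot 485.2553405761719 279.1156311035156 94.69212341308594
[0.4867807  0.27854513 0.08965081]
top blade walls 152 [653.5  65.6] [64.  94.1] 86.28
top handle 259 [722.5  66.9] [41.9 56.9] 1.58
top trough rim 2325 [ 489.5 -282.5] [135.3 334.5] 86.36
top trough floor 2746 [ 489.6 -280.3] [199.  418.4] 89.92
top shelf 8170 [798.4   6. ] [340.8 161.8] 86.72
top pot 485.62261962890625 278.08416748046875 94.0488510131836
[0.48561282 0.27732741 0.08949706]
```

```bash
python3 - <<'E'
from h import *
print(rel([.645,.0664,.12],R.from_euler('xyz',[180,0,176.3],degrees=True)))
E
```

```text
([0.0, 0.0, -14.7], [-591.2, -358.6, 111.3])
```

>>> {"fn": "drive_tool", "kwargs": {"delta_rot": [[0, 0, -14.7], [0, 0, -14.7], [0, 0, -14.7], [0, 0, -14.7], [0, 0, -14.7], [0, 0, -14.7], [0, 0, -14.7], [0, 0, -14.7], [0, 0, -14.7], [0, 0, -14.7], [0, 0, -14.7], [0, 0, -14.7], [0, 0, -14.7], [0, 0, -14.7], [0, 0, -14.7], [0, 0, -14.7], [0, 0, -14.7], [0, 0, -14.7], [0, 0, -14.7], [0, 0, -14.7]], "linear": [[-591, -359, 111], [-591, -359, 111], [-591, -359, 111], [-591, -359, 111], [-591, -359, 111], [-591, -359, 111], [-591, -359, 111], [-591, -359, 111], [-591, -359, 111], [-591, -359, 111], [-591, -359, 111], [-591, -359, 111], [-591, -359, 111], [-591, -359, 111], [-591, -359, 111], [-591, -359, 111], [-591, -359, 111], [-591, -359, 111], [-591, -359, 111], [-591, -359, 111]], "gripper": [0, 0, 0, 0, 0, 0, 0, 0, 0, 0, 0, 0, 0, 0, 0, 0, 0, 0, 0, 0]}}

```text
time_s: 2.47
eef_pos: [0.6445, 0.0661, 0.1201]
eef_rot: [180.0, -0.0, 176.3]
force: [-0.6, -0.7, 0.7]
width: 0.0854
finger_force: 0.0
```

>>> {"fn": "drive_tool", "kwargs": {"delta_rot": [[0, 0, 0], [0, 0, 0], [0, 0, 0], [0, 0, 0], [0, 0, 0], [0, 0, 0], [0, 0, 0], [0, 0, 0], [0, 0, 0], [0, 0, 0], [0, 0, 0], [0, 0, 0]], "linear": [[0, 0, 40], [0, 0, 75], [0, 0, 100], [0, 0, 112], [0, 0, 117], [0, 0, 117], [0, 0, 117], [0, 0, 117], [0, 0, 117], [0, 0, 117], [0, 0, 117], [0, 0, 117]], "gripper": [0, 0, 0, 0, 0, 0, 255, 255, 255, 255, 255, 255]}}

```text
time_s: 3.47
eef_pos: [0.647, 0.0662, 0.0064]
eef_rot: [180.0, 0.3, 176.3]
force: [-1.0, 0.9, 6.2]
width: 0.0625
finger_force: 69.5
```

>>> {"fn": "drive_tool", "kwargs": {"delta_rot": [[0, 0, 0], [0, 0, 0], [0, 0, 0], [0, 0, 0], [0, 0, 0], [0, 0, 0], [0, 0, 0], [0, 0, 0], [0, 0, 0], [0, 0, 0], [0, 0, 0]], "linear": [[0, 0, -4], [0, 0, -8], [15, 0, -8], [35, -8, -8], [60, -20, -8], [85, -35, -8], [105, -45, -8], [118, -51, -8], [122, -53, -8], [122, -53, -8], [122, -53, -8]], "gripper": [255, 255, 255, 255, 255, 255, 255, 255, 255, 255, 255]}}

```text
time_s: 4.38
eef_pos: [0.5202, 0.021, 0.0117]
eef_rot: [180.0, 0.1, 176.3]
force: [-0.1, 0.9, -3.2]
width: 0.0628
finger_force: 68.5
```

```bash
python3 - <<'E'
from h import *
st=status.read_state(); print(st['eef_pos'],st['width'],st['finger_force'],st['time_s'])
ims=[]
for c in ['scene','top']:
    p,d=optics.grab_frame(c); ims.append(p)
    W=cloud(c,d).reshape(-1,3); W=W[np.isfinite(W[:,0])]; np.save(c+'1.npy',W)
cv2.imwrite('pics/a.png',np.hstack([cv2.resize(ims[0][120:320,180:400],(400,364)),cv2.resize(ims[1][90:290,180:400],(400,364))]))
E
```

```text
[0.52022844 0.02102344 0.01168968] 0.06276044353961614 68.47352027893066 4.3833
```

View pics/a.png

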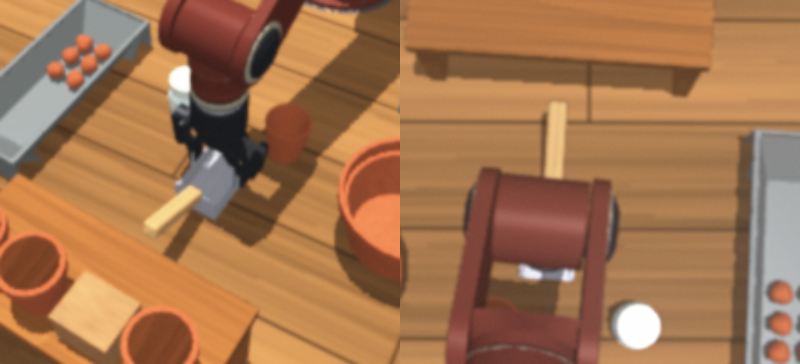

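The left half shows the scoop held across its blade with its handle clear of the shelf and the handle tip at (150,225). I'll lower it, release and rise.

>>> {"fn": "drive_tool", "kwargs": {"delta_rot": [[0, 0, 0], [0, 0, 0], [0, 0, 0], [0, 0, 0], [0, 0, 0], [0, 0, 0], [0, 0, 0], [0, 0, 0], [0, 0, 0], [0, 0, 0], [0, 0, 0], [0, 0, 0], [0, 0, 0], [0, 0, 0], [0, 0, 0], [0, 0, 0]], "linear": [[0, 0, 3], [0, 0, 6], [0, 0, 7], [0, 0, 7], [0, 0, 7], [0, 0, 7], [0, 0, 7], [0, 0, 7], [0, 0, 7], [0, 0, -15], [0, 0, -50], [0, 0, -90], [-30, 0, -130], [-65, 0, -140], [-90, 0, -140], [-90, 0, -140]], "gripper": [255, 255, 255, 120, 60, 0, 0, 0, 0, 0, 0, 0, 0, 0, 0, 0]}}

```text
time_s: 5.82
eef_pos: [0.6144, 0.0145, 0.1539]
eef_rot: [-180.0, 0.4, 176.3]
force: [-0.5, 0.0, -1.3]
width: 0.0855
finger_force: 0.0
```

```bash
python3 - <<'E'
from h import *
for c in ['scene','top']:
    p,d=optics.grab_frame(c); cv2.imwrite(f'pics/b{c}.png',p)
    Wi=cloud(c,d)
    print(c,[(round(s['conf'],2),s['pixel']) for s in spotter.spot_point(c,'scoop_lip')[:2]])
    for s in spotter.silhouettes(c,'scoop')[:2]:
        q=Wi[s['region']];q=q[np.isfinite(q[:,0])];q=q[q[:,0]>.4]
        if len(q)<20: continue
        for n,m in [('blade',(q[:,2]>.008)&(q[:,2]<.045)&(q[:,0]<.585)),('handle',q[:,2]>.05)]:
            if m.sum()>5:
                r=cv2.minAreaRect((q[m][:,:2]*1e3).astype(np.float32));print(n,m.sum(),np.round(np.r_[r[0],r[1],r[2]],1), np.round(q[m].min(0),3),np.round(q[m].max(0),3))
E
```

```text
scene [(0.69, [209.9, 308.8]), (0.58, [187.4, 406.7])]
blade 302 [535.4  20.6  66.8  94.1  85.3] [ 0.491 -0.015  0.008] [0.583 0.056 0.044]
handle 387 [633.1  35.6  63.7 106.8  85.6] [0.579 0.001 0.051] [0.685 0.068 0.177]
top [(0.55, [331.4, 165.4])]
blade 62 [580.8  15.7  59.6   6.2  86.3] [ 0.576 -0.014  0.009] [0.583 0.046 0.044]
handle 166 [560.4  13.6 102.8  24.1   5.1] [ 0.51  -0.003  0.05 ] [0.612 0.028 0.493]
```

>>> {"fn": "drive_tool", "kwargs": {"delta_rot": [[0, 0, 0], [0, 0, 0], [0, 0, 0], [0, 0, 0], [0, 0, 0], [0, 0, 0], [0, 0, 0], [0, 0, 0], [0, 0, 0], [0, 0, 0], [0, 0, 0], [0, 0, 0], [0, 0, 0], [0, 0, 0], [0, 0, 0], [0, 0, 0]], "linear": [[-20, 0, 15], [-20, 0, 50], [-20, 0, 80], [-20, 0, 98], [-20, 0, 104], [-20, 0, 104], [-20, 0, 104], [-20, 0, 104], [-20, 0, 104], [-20, 0, 104], [-20, 0, 104], [-20, 0, 104], [-20, 0, 104], [-20, 0, 104], [-20, 0, 104], [-20, 0, 104]], "gripper": [0, 0, 0, 0, 0, 0, 120, 160, 200, 255, 255, 255, 255, 255, 255, 255]}}

```text
time_s: 7.45
eef_pos: [0.6303, 0.0139, 0.0485]
eef_rot: [180.0, 0.1, 176.3]
force: [0.3, 1.0, 6.3]
width: 0.021
finger_force: 61.3
```

```bash
python3 - <<'E'
from h import *
st=status.read_state(); print(st['eef_pos'],st['eef_rot'],st['force'])
ims=[]
for c in ['scene','top']:
    p,d=optics.grab_frame(c); ims.append(p); Wi=cloud(c,d)
    W=Wi.reshape(-1,3);W=W[np.isfinite(W[:,0])];x,y,z=W.T
    m=(x>.46)&(x<.59)&(abs(y-.02)<.055)&(z>.010)&(z<.046)
    r=cv2.minAreaRect((W[m][:,:2]*1e3).astype(np.float32));print(c,m.sum(),np.round(np.r_[r[0],r[1],r[2]],1),np.percentile(W[m],[1,99],axis=0).round(3).tolist())
cv2.imwrite('pics/b.png',np.hstack([cv2.resize(ims[0][150:290,230:400],(400,330)),cv2.resize(ims[1][110:250,180:350],(400,330))]))
E
```

```text
[0.63031945 0.01385373 0.04848533] [1.79999916e+02 1.19941368e-01 1.76314640e+02] [0.27722588 0.9557732  6.28543723]
scene 194 [530.9  22.2  64.3 102.1  87.5] [[0.483, -0.008, 0.011], [0.582, 0.056, 0.037]]Traceback (most recent call last):
  File "<stdin>", line 8, in <module>
    return _quantile_unchecked(
        a, q, axis, out, overwrite_input, method, keepdims, weights)
    return _ureduce(a,
                    func=_quantile_ureduce_func,
    ...<5 lines>...
                    overwrite_input=overwrite_input,
                    method=method)
    r = func(a, **kwargs)
    result = _quantile(arr,
                       quantiles=q,
    ...<2 lines>...
                       out=out,
                       weights=wgt)
    slices_having_nans = np.isnan(arr[-1, ...])
                                  ~~~^^^^^^^^^
IndexError: index -1 is out of bounds for axis 0 with size 0
```

```bash
cat >> h.py <<'E'
OFF=np.array([.100,0,.0485])   # scoop origin in tool frame
def lipT(lip,pitch,yaw):
    "scoop lip point (world), lip-down pitch -> TCP pos, R"
    Rs=R.from_euler('ZY',[yaw,pitch],degrees=True)
    Rt=Rs*R.from_euler('x',180,degrees=True)
    o=np.array(lip)-Rs.apply([.05,0,0])
    return o-Rt.apply(OFF),Rt
TC=np.array([.488,-.2815]);YT=176.25;U=np.array([np.cos(np.radians(YT)),np.sin(np.radians(YT))])
def trough(s,h,p): return lipT([*(TC+U*s),h],p,YT)
E
python3 - <<'E'
from h import *
st=status.read_state()
for a in [(-.003,.12,6),(-.003,.010,6),(-.003,.0065,6)]: 
    P,Q=trough(*a); print(P.round(3),rel(P,Q))
E
```

```text
[ 0.635 -0.291  0.184] ([0.0, -5.9, 0.1], [-24.3, -304.1, -135.4])
[ 0.635 -0.291  0.074] ([0.0, -5.9, 0.1], [-24.1, -304.1, -25.4])
[ 0.635 -0.291  0.07 ] ([0.0, -5.9, 0.1], [-24.1, -304.1, -21.9])
```

>>> {"fn": "drive_tool", "kwargs": {"delta_rot": [[0, 0, 0], [0, 0, 0], [0, 0, 0], [0, 0, 0], [0, 0, 0], [0, -3, 0], [0, -5.9, 0], [0, -5.9, 0], [0, -5.9, 0], [0, -5.9, 0], [0, -5.9, 0], [0, -5.9, 0], [0, -5.9, 0], [0, -5.9, 0], [0, -5.9, 0], [0, -5.9, 0]], "linear": [[0, 0, -15], [0, 0, -45], [0, 0, -80], [0, 0, -115], [-3, -15, -135], [-6, -40, -135], [-10, -75, -135], [-14, -110, -135], [-18, -145, -135], [-20, -180, -135], [-22, -215, -135], [-24, -250, -135], [-24, -280, -135], [-24, -298, -135], [-24, -304, -135], [-24, -304, -135]], "gripper": [255, 255, 255, 255, 255, 255, 255, 255, 255, 255, 255, 255, 255, 255, 255, 255]}}

```text
time_s: 8.88
eef_pos: [0.6331, -0.2917, 0.1815]
eef_rot: [179.9, 5.8, 176.2]
force: [0.5, 0.7, -2.0]
width: 0.0207
finger_force: 60.5
```

```bash
python3 - <<'E'
from h import *
st=status.read_state()
for a in [(-.003,.12,6),(-.003,.010,6),(-.003,.0065,6)]: 
    P,Q=trough(*a); print(P.round(3),rel(P,Q))
ims=[]
for c in ['scene','top']:
    p,d=optics.grab_frame(c); ims.append(p)
cv2.imwrite('pics/b.png',np.hstack([cv2.resize(ims[0][90:260,130:320],(400,358)),cv2.resize(ims[1][140:340,300:500],(400,358))]))
E
```

```text
[ 0.635 -0.291  0.184] ([0.1, -0.2, -0.0], [-1.9, 0.6, -2.2])
[ 0.635 -0.291  0.074] ([0.1, -0.2, -0.0], [9.3, 0.5, 107.2])
[ 0.635 -0.291  0.07 ] ([0.1, -0.2, -0.0], [9.6, 0.5, 110.7])
```

View pics/b.png

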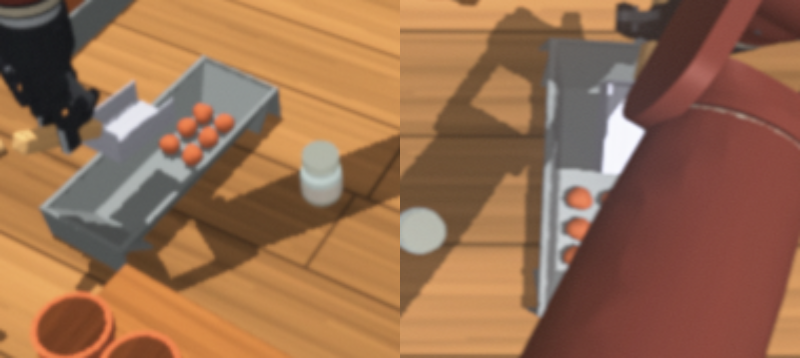

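The scoop is held level above the trough, lip towards the pebbles at about (190,130) in the left half. I'll lower it behind them.

>>> {"fn": "drive_tool", "kwargs": {"delta_rot": [[0, 0, 0], [0, 0, 0], [0, 0, 0], [0, 0, 0], [0, 0, 0], [0, 0, 0], [0, 0, 0], [0, 0, 0], [0, 0, 0]], "linear": [[1, 0, 30], [4, 0, 60], [7, 0, 85], [9, 0.5, 98], [9.5, 0.5, 104], [9.5, 0.5, 107], [9.5, 0.5, 110], [9.5, 0.5, 110], [9.5, 0.5, 110]], "gripper": [255, 255, 255, 255, 255, 255, 255, 255, 255]}}

```text
time_s: 9.73
eef_pos: [0.6368, -0.2911, 0.0739]
eef_rot: [-179.9, 6.1, 176.3]
force: [-0.1, 1.1, -2.2]
width: 0.0207
finger_force: 60.4
```

```bash
python3 - <<'E'
from h import *
st=status.read_state();print(st['eef_pos'],st['force'])
for a in [(.04,.0065,6),(.08,.0065,6),(.115,.0065,6),(.125,.012,0),(.130,.022,-12),(.13,.04,-22),(.11,.15,-22)]: 
    P,Q=trough(*a); print(a,rel(P,Q))
E
```

```text
[ 0.63677559 -0.29110645  0.07392998] [-0.09204117  1.13922125 -2.18673201]
(0.04, 0.0065, 6) ([-0.1, 0.1, 0.1], [45.1, -0.1, -1.2])
(0.08, 0.0065, 6) ([-0.1, 0.1, 0.1], [84.9, -0.0, -5.5])
(0.115, 0.0065, 6) ([-0.1, 0.1, 0.1], [119.7, 0.0, -9.2])
(0.125, 0.012, 0) ([-0.1, 6.1, 0.1], [124.8, 0.0, 0.3])
(0.13, 0.022, -12) ([-0.1, 18.1, 0.1], [125.4, 0.1, 22.6])
(0.13, 0.04, -22) ([-0.1, 28.1, 0.1], [125.9, 0.1, 32.1])
(0.11, 0.15, -22) ([-0.1, 28.1, 0.1], [94.4, -0.1, -75.2])
```

>>> {"fn": "drive_tool", "kwargs": {"delta_rot": [[0, 0, 0], [0, 0, 0], [0, 0, 0], [0, 0, 0], [0, 0, 0], [0, 0, 0], [0, 0, 0], [0, 0, 0], [0, 0, 0], [0, 0, 0], [0, 0, 0], [0, 0, 0], [0, 0, 0], [0, 0, 0], [0, 0, 0], [0, 0, 0], [0, 0, 0], [0, 0, 0], [0, 0, 0], [0, 0, 0]], "linear": [[0, 0, 2], [0, 0, 4], [6, 0, 3.4], [12, 0, 2.8], [18, 0, 2.2], [24, 0, 1.6], [30, 0, 1], [36, 0, 0.4], [42, 0, -0.2], [48, 0, -0.8], [54, 0, -1.5], [60, 0, -2.1], [66, 0, -2.7], [72, 0, -3.4], [78, 0, -4], [84, 0, -4.6], [90, 0, -5.2], [96, 0, -5.8], [102, 0, -6.4], [106, 0, -6.9]], "gripper": [255, 255, 255, 255, 255, 255, 255, 255, 255, 255, 255, 255, 255, 255, 255, 255, 255, 255, 255, 255]}}

```text
time_s: 11.4
eef_pos: [0.5336, -0.2857, 0.0711]
eef_rot: [-179.7, 6.6, 176.3]
force: [19.3, -2.6, 6.2]
width: 0.0211
finger_force: 61.5
```

```bash
python3 - <<'E'
from h import *
st=status.read_state();print(st['eef_pos'],st['force'])
for a in [(.115,.0065,6),(.12,.008,3),(.125,.012,0),(.130,.022,-12),(.13,.04,-22),(.11,.15,-22)]: 
    P,Q=trough(*a); print(a,rel(P,Q))
p,d=optics.grab_frame('scene')
cv2.imwrite('pics/c.png',cv2.resize(p[100:220,140:300],(640,480),interpolation=cv2.INTER_CUBIC))
E
```

```text
[ 0.53361788 -0.28570502  0.07108842] [19.27028186 -2.59430436  6.23913028]
(0.115, 0.0065, 6) ([-0.3, 0.6, 0.1], [16.7, 1.2, -1.3])
(0.12, 0.008, 3) ([-0.3, 3.6, 0.1], [19.2, 1.3, 4.6])
(0.125, 0.012, 0) ([-0.3, 6.6, 0.1], [21.9, 1.3, 8.1])
(0.13, 0.022, -12) ([-0.3, 18.6, 0.1], [22.6, 1.4, 30.4])
(0.13, 0.04, -22) ([-0.3, 28.6, 0.0], [23.3, 1.4, 39.9])
(0.11, 0.15, -22) ([-0.3, 28.6, 0.0], [-9.2, 0.9, -67.1])
```

View pics/c.png

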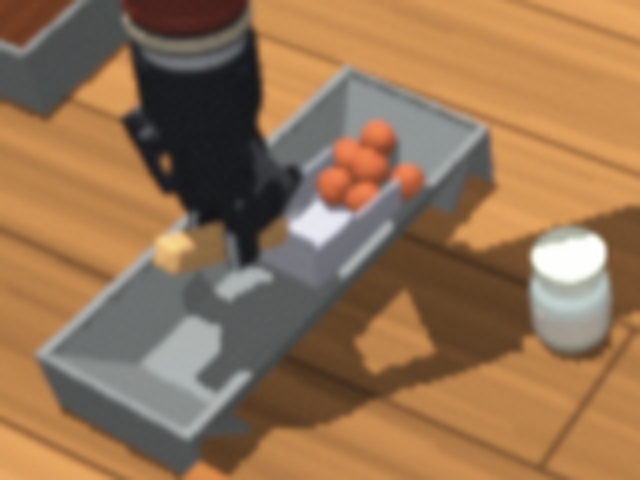

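The picture shows three or four pebbles in the blade, at about (350,175), and two against the end wall. Next I push a little further while tilting the lip up.

```bash
python3 - <<'E'
from h import *
for a in [(.113,.007,5),(.118,.011,2),(.122,.018,-4),(.125,.028,-10),(.125,.038,-16),(.12,.055,-22),(.11,.10,-25),(.10,.16,-25)]: 
    P,Q=trough(*a); print(a,rel(P,Q))
E
```

```text
(0.113, 0.007, 5) ([-0.3, 1.6, 0.1], [13.8, 1.5, 1.6])
(0.118, 0.011, 2) ([-0.3, 4.6, 0.1], [16.2, 1.5, 5.0])
(0.122, 0.018, -4) ([-0.3, 10.6, 0.1], [16.5, 1.6, 13.8])
(0.125, 0.028, -10) ([-0.3, 16.6, 0.1], [17.1, 1.6, 20.0])
(0.125, 0.038, -16) ([-0.3, 22.6, 0.0], [16.4, 1.6, 26.5])
(0.12, 0.055, -22) ([-0.3, 28.6, 0.0], [11.7, 1.6, 26.6])
(0.11, 0.1, -25) ([-0.3, 31.6, 0.0], [-1.7, 1.4, -8.9])
(0.1, 0.16, -25) ([-0.3, 31.6, 0.0], [-18.6, 1.1, -67.3])
```

>>> {"fn": "drive_tool", "kwargs": {"delta_rot": [[0, 0, 0], [0, 1, 0], [0, 1.6, 0], [0, 3, 0], [0, 4.6, 0], [0, 7.6, 0], [0, 10.6, 0], [0, 13.6, 0], [0, 16.6, 0], [0, 19.6, 0], [0, 22.6, 0], [0, 25.6, 0], [0, 28.6, 0], [0, 28.6, 0]], "linear": [[5, 0, -0.5], [9, 0, 0], [13, 0, 1], [14, 0, 2.5], [15, 0, 4], [15, 0, 8], [15, 0, 12], [15, 0, 15], [16, 0, 18.5], [16, 0, 21.5], [16, 0, 25], [14, 0, 25], [12, 0, 25], [12, 0, 25]], "gripper": [255, 255, 255, 255, 255, 255, 255, 255, 255, 255, 255, 255, 255, 255]}}

```text
time_s: 12.62
eef_pos: [0.519, -0.282, 0.0385]
eef_rot: [179.8, -23.0, 176.4]
force: [1.0, 0.1, -2.2]
width: 0.0211
finger_force: 60.5
```

```bash
python3 - <<'E'
from h import *
st=status.read_state();print(st['eef_pos'],st['eef_rot'],st['force'])
for a in [(.12,.055,-22),(.115,.08,-25),(.10,.16,-25)]: 
    P,Q=trough(*a); print(a,rel(P,Q))
p,d=optics.grab_frame('scene')
cv2.imwrite('pics/d.png',cv2.resize(p[100:220,140:300],(640,480),interpolation=cv2.INTER_CUBIC))
E
```

```text
[ 0.51897562 -0.28203226  0.03849152] [179.83215436 -23.03149208 176.42433127] [ 1.01949062  0.07253658 -2.20690727]
(0.12, 0.055, -22) ([0.1, -1.0, 0.2], [-3.7, -1.5, -7.3])
(0.115, 0.08, -25) ([0.1, 2.0, 0.2], [-1.0, -1.5, -24.4])
(0.1, 0.16, -25) ([0.1, 2.0, 0.2], [16.5, -1.3, -103.9])
```

View pics/d.png

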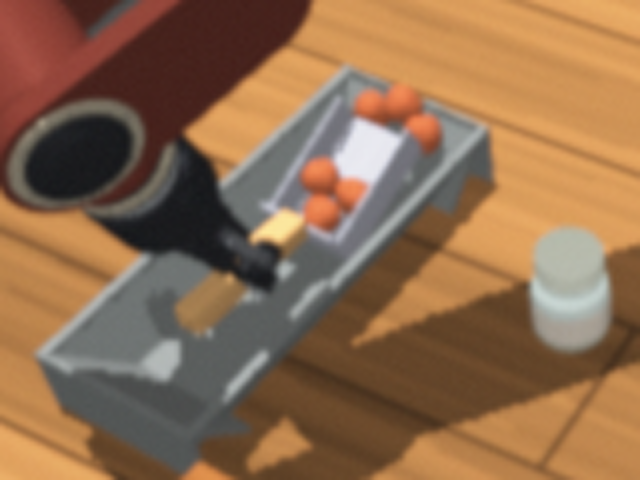

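Three pebbles sit at the back of the blade at about (330,195), and three rest on the end slope at about (400,110). I'll draw back first so the loose ones roll off, then lift.

```bash
python3 - <<'E'
from h import *
P0=[.4865,.278]
for a in [(.115,.05,-23),(.09,.05,-24),(.07,.055,-25),(.06,.09,-25),(.06,.20,-25)]: 
    P,Q=trough(*a); print(a,rel(P,Q))
E
```

```text
(0.115, 0.05, -23) ([0.1, 0.1, 0.1], [-11.4, -1.4, -1.5])
(0.09, 0.05, -24) ([0.1, 1.1, 0.1], [-35.2, -1.4, -8.7])
(0.07, 0.055, -25) ([0.1, 2.1, 0.1], [-52.5, -1.4, -18.4])
(0.06, 0.09, -25) ([0.1, 2.1, 0.1], [-48.1, -1.4, -54.5])
(0.06, 0.2, -25) ([0.1, 2.1, 0.1], [-5.2, -1.1, -155.9])
```

>>> {"fn": "drive_tool", "kwargs": {"delta_rot": [[0, 0, 0], [0, 0, 0], [0, 0.5, 0], [0, 0.5, 0], [0, 1, 0], [0, 1.5, 0], [0, 2, 0], [0, 2, 0], [0, 2, 0], [0, 2, 0], [0, 2, 0], [0, 2, 0], [0, 2, 0], [0, 2, 0], [0, 2, 0], [0, 2, 0]], "linear": [[-5, 0, -1], [-11, 0, -1.5], [-19, 0, -4], [-27, 0, -6], [-35, 0, -9], [-44, 0, -14], [-52, 0, -18], [-52, 0, -24], [-50, 0, -38], [-48, 0, -54], [-40, 0, -74], [-30, 0, -97], [-20, 0, -121], [-11, 0, -142], [-5, 0, -156], [-5, 0, -156]], "gripper": [255, 255, 255, 255, 255, 255, 255, 255, 255, 255, 255, 255, 255, 255, 255, 255]}}

```text
time_s: 14.0
eef_pos: [0.5869, -0.2885, 0.1899]
eef_rot: [-179.7, -24.2, 176.2]
force: [0.8, 0.8, -1.3]
width: 0.021
finger_force: 60.6
```

```bash
python3 - <<'E'
from h import *
st=status.read_state();print(st['eef_pos'],st['eef_rot'],st['force'],st['time_s'])
def pot(dx,h,p): return lipT([.4865+dx,.278,h],p,176.25)
for a in [(-.04,.20,-25),(.02,.16,0),(.03,.10,40),(.03,.085,62)]: 
    P,Q=pot(*a); print(a,P.round(3),rel(P,Q))
p,d=optics.grab_frame('scene')
cv2.imwrite('pics/e.png',cv2.resize(p[80:230,120:320],(640,480),interpolation=cv2.INTER_CUBIC))
E
```

```text
[ 0.5869246  -0.28849729  0.18989743] [-179.74545042  -24.21575148  176.20742458] [ 0.76607997  0.82580327 -1.2692472 ] 14.0
(-0.04, 0.2, -25) [0.603 0.268 0.181] ([-0.2, 0.8, -0.0], [15.5, 556.2, 14.7])
(0.02, 0.16, 0) [0.656 0.268 0.209] ([-0.2, -24.2, 0.0], [-21.8, 559.9, -32.7])
(0.03, 0.1, 40) [0.6   0.273 0.234] ([-0.2, -64.2, 0.1], [39.8, 560.5, -32.5])
(0.03, 0.085, 62) [0.544 0.276 0.24 ] ([-0.2, -86.2, 0.1], [93.7, 560.6, -15.5])
```

View pics/e.png

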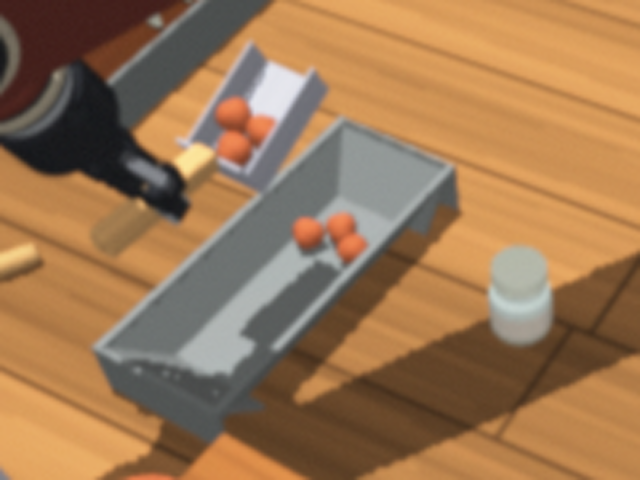

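The picture shows three pebbles in the raised blade at about (245,130) and three left in the trough at about (330,235). Now I carry them to the pot.

>>> {"fn": "drive_tool", "kwargs": {"delta_rot": [[0, 0, 0], [0, 0, 0], [0, 0, 0], [0, 0, 0], [0, 0, 0], [0, 0, 0], [0, 0, 0], [0, 0, 0], [0, 0, 0], [0, 0, 0], [0, 0, 0], [0, 0, 0], [0, 0, 0], [0, 0, 0], [0, 0, 0], [0, 0, 0], [0, 0, 0], [0, 0, 0], [0, 0, 0], [0, 0, 0]], "linear": [[0, 4, 0], [0, 14, 0], [0, 30, 0], [0, 54, 0], [2, 84, 0], [4, 118, 0], [6, 154, 2], [8, 192, 4], [8, 230, 6], [8, 268, 8], [8, 306, 8], [8, 344, 8], [8, 382, 8], [8, 418, 8], [8, 452, 8], [8, 484, 8], [8, 512, 8], [8, 534, 8], [8, 549, 8], [8, 556, 8]], "gripper": [255, 255, 255, 255, 255, 255, 255, 255, 255, 255, 255, 255, 255, 255, 255, 255, 255, 255, 255, 255]}}

```text
time_s: 15.72
eef_pos: [0.6086, 0.2709, 0.1785]
eef_rot: [-180.0, -24.8, 176.5]
force: [0.1, -0.4, -2.2]
width: 0.021
finger_force: 60.5
```

```bash
python3 - <<'E'
from h import *
st=status.read_state();print(st['eef_pos'],st['eef_rot'],st['force'],st['time_s'])
def pot(dx,h,p): return lipT([.4865+dx,.278,h],p,176.25)
for a in [(-.02,.18,-15),(.01,.15,0),(.025,.125,15),(.03,.105,30),(.035,.09,45),(.035,.085,62)]: 
    P,Q=pot(*a); print(a,P.round(3),rel(P,Q))
E
```

```text
[0.60863214 0.27089662 0.17847341] [-179.95187318  -24.83084083  176.47698573] [ 0.09242826 -0.35715945 -2.21834729] 15.7167
(-0.02, 0.18, -15) [0.624 0.268 0.188] ([-0.1, -9.8, 0.2], [-9.7, -2.3, -15.0])
(0.01, 0.15, 0) [0.646 0.268 0.198] ([-0.1, -24.8, 0.2], [-25.8, -0.4, -34.0])
(0.025, 0.125, 15) [0.644 0.269 0.211] ([-0.1, -39.8, 0.2], [-18.2, 0.6, -43.9])
(0.03, 0.105, 30) [0.622 0.271 0.222] ([-0.0, -54.8, 0.3], [6.2, 1.0, -45.1])
(0.035, 0.09, 45) [0.593 0.273 0.23 ] ([0.0, -69.8, 0.3], [36.0, 1.4, -40.5])
(0.035, 0.085, 62) [0.549 0.276 0.24 ] ([0.0, -86.8, 0.3], [80.2, 1.6, -30.9])
```

>>> {"fn": "drive_tool", "kwargs": {"delta_rot": [[0, -4.9, 0], [0, -9.8, 0], [0, -14.8, 0], [0, -19.8, 0], [0, -24.8, 0], [0, -29.8, 0], [0, -34.8, 0], [0, -39.8, 0], [0, -44.8, 0], [0, -49.8, 0], [0, -54.8, 0], [0, -59.8, 0], [0, -64.8, 0], [0, -69.8, 0], [0, -75.8, 0], [0, -81.8, 0], [0, -86.8, 0], [0, -86.8, 0], [0, -86.8, 0], [0, -86.8, 0]], "linear": [[-5, -1, -7], [-10, -2, -15], [-15, -2, -21], [-20, -1, -27], [-26, 0, -34], [-24, 0, -37], [-21, 0, -41], [-18, 1, -44], [-10, 1, -44.5], [-2, 1, -45], [6, 1, -45], [16, 1, -43.5], [26, 1, -42], [36, 1, -40.5], [52, 1.5, -37], [68, 1.5, -33], [80, 1.5, -31], [80, 1.5, -31], [80, 1.5, -31], [80, 1.5, -31]], "gripper": [255, 255, 255, 255, 255, 255, 255, 255, 255, 255, 255, 255, 255, 255, 255, 255, 255, 255, 255, 255]}}

```text
time_s: 17.38
eef_pos: [0.5499, 0.2654, 0.2532]
eef_rot: [179.4, 60.5, 176.4]
force: [0.8, 0.6, -3.4]
width: 0.0211
finger_force: 60.6
```

```bash
python3 - <<'E'
from h import *
st=status.read_state();print(st['eef_pos'],st['eef_rot'],st['force'],st['time_s'])
p,d=optics.grab_frame('scene');q,d=optics.grab_frame('top')
cv2.imwrite('pics/f.png',np.hstack([cv2.resize(p[120:290,330:500],(400,400)),cv2.resize(q[170:310,60:200],(400,400))]))
E
```

```text
[0.54985129 0.26542097 0.25322735] [179.40744401  60.48631694 176.35236851] [ 0.78891053  0.64022565 -3.38274306] 17.3833
```

View pics/f.png

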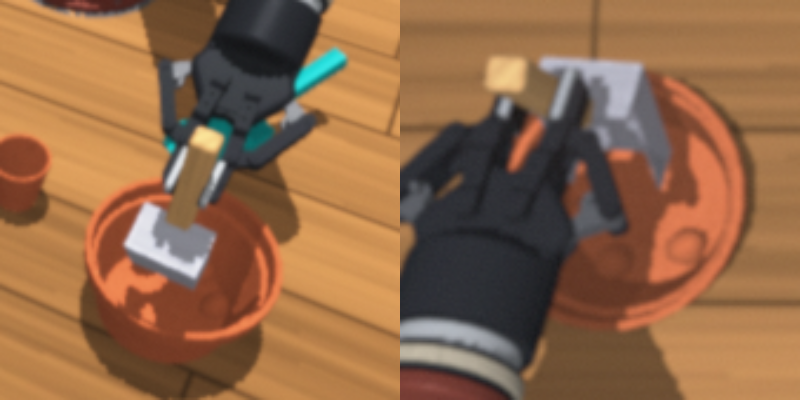

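Two pebbles show on the pot floor, at about (690,240) and (615,255) in the right half. The blade hides the third. I'll raise the scoop and check.

```bash
python3 - <<'E'
from h import *
st=status.read_state();R0=R.from_euler('xyz',st['eef_rot'],degrees=True)
print(R0.inv().apply([0,0,120]).round(1), R0.inv().apply([0,-150,140]).round(1))
P,Q=lipT([.55,.02,.18],0,176.25); print(P,rel(P,Q))
E
```

```text
[-104.5    0.7  -59.1] [-126.7 -149.   -62.2]
[0.69967884 0.01018953 0.2285    ] ([0.6, 60.5, 0.4], [-59.4, -247.1, 153.5])
```

>>> {"fn": "drive_tool", "kwargs": {"delta_rot": [[0, 0, 0], [0, 0, 0], [0, 0, 0], [0, 0, 0], [0, 0, 0], [0, 5, 0], [0, 10, 0], [0, 15, 0], [0, 20, 0], [0, 25, 0], [0, 30, 0], [0, 35, 0], [0, 40, 0], [0, 45, 0], [0, 50, 0], [0, 55, 0], [0, 60.5, 0], [0, 60.5, 0], [0, 60.5, 0], [0, 60.5, 0]], "linear": [[-10, 0, -6], [-35, 0, -20], [-65, 0, -37], [-95, 0, -53], [-104, 0, -59], [-100, -15, -50], [-92, -35, -37], [-83, -58, -22], [-74, -80, -8], [-65, -103, 6], [-56, -126, 20], [-47, -149, 34], [-38, -172, 48], [-28, -195, 62], [-18, -218, 77], [-8, -235, 93], [1, -247, 107], [1, -247, 107], [1, -247, 107], [1, -247, 107]], "gripper": [255, 255, 255, 255, 255, 255, 255, 255, 255, 255, 255, 255, 255, 255, 255, 255, 255, 255, 255, 255]}}

```text
time_s: 19.15
eef_pos: [0.629, 0.0146, 0.1971]
eef_rot: [179.7, -0.0, 176.9]
force: [-1.1, 0.2, -1.4]
width: 0.0207
finger_force: 60.4
```

```bash
python3 - <<'E'
from h import *
st=status.read_state();print(st['eef_pos'],st['eef_rot'],st['force'],st['time_s'])
P,Q=lipT([.48,.02,.000],0,176.25); print(P,rel(P,Q))
p,d=optics.grab_frame('scene');q,d=optics.grab_frame('top')
cv2.imwrite('pics/g.png',np.hstack([cv2.resize(p[100:290,150:460],(490,300)),cv2.resize(q[190:290,85:185],(300,300))]))
E
```

```text
[0.62901843 0.0145751  0.19713946] [ 1.79681803e+02 -3.86644966e-02  1.76896809e+02] [-1.09099381  0.23794308 -1.42823673] 19.15
[0.62967884 0.01018953 0.0485    ] ([0.3, -0.0, 0.6], [-1.0, -5.2, 148.6])
```

View pics/g.png

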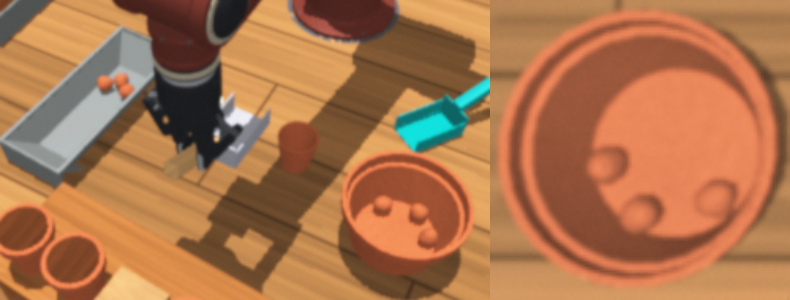

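Three pebbles lie in the pot and three in the trough, none loose. Now I lay the scoop down.

>>> {"fn": "drive_tool", "kwargs": {"delta_rot": [[0.3, 0, 0], [0.3, 0, 0], [0.3, 0, 0], [0.3, 0, 0], [0.3, 0, 0], [0.3, 0, 0], [0.3, 0, 0], [0.3, 0, 0], [0.3, 0, 0], [0.3, 0, 0], [0.3, 0, 0], [0.3, 0, 0], [0.3, 0, 0], [0.3, 0, 0], [0.3, 0, 0], [0.3, 0, 0], [0.3, 0, 0], [0.3, 0, 0], [0.3, 0, 0], [0.3, 0, 0]], "linear": [[0, -2, 20], [0, -4, 55], [0, -5, 90], [0, -5, 120], [0, -5, 135], [0, -5, 142], [0, -5, 146], [0, -5, 148.5], [0, -5, 148.5], [0, -5, 148.5], [0, -5, 148.5], [0, -5, 148.5], [0, -5, 148.5], [0, -5, 148.5], [0, -5, 148.5], [0, -5, 130], [0, -5, 95], [0, -5, 60], [0, -5, 10], [0, -5, -20]], "gripper": [255, 255, 255, 255, 255, 255, 255, 255, 255, 200, 150, 100, 50, 0, 0, 0, 0, 0, 0, 0]}}

```text
time_s: 20.92
eef_pos: [0.6283, 0.0097, 0.2195]
eef_rot: [180.0, -0.0, 176.9]
force: [1.0, -0.8, -0.4]
width: 0.0854
finger_force: 0.0
```

>>> {"fn": "drive_tool", "kwargs": {"delta_rot": [[0, 0, 0], [0, 0, 0], [0, 0, 0], [0, 0, 0], [0, 0, 0], [0, 0, 0], [0, 0, 0]], "linear": [[0, 0, -30], [0, 0, -60], [0, 0, -80], [0, 0, -80], [0, 0, -80], [0, 0, -80], [0, 0, -80]], "gripper": [0, 0, 0, 0, 0, 0, 0]}}

```text
time_s: 21.5
eef_pos: [0.6277, 0.0096, 0.295]
eef_rot: [180.0, -0.3, 176.9]
force: [-0.3, 0.4, -0.1]
width: 0.0854
finger_force: 0.0
```

```bash
python3 - <<'E'
from h import *
st=status.read_state();print(st['eef_pos'],st['width'],st['force'],st['time_s'])
p,d=optics.grab_frame('scene'); cv2.imwrite('pics/h.png',p)
E
```

```text
[0.62770696 0.00964854 0.29497686] 0.08536749870361028 [-0.31914823  0.36015725 -0.06223647] 21.5
```

View pics/h.png

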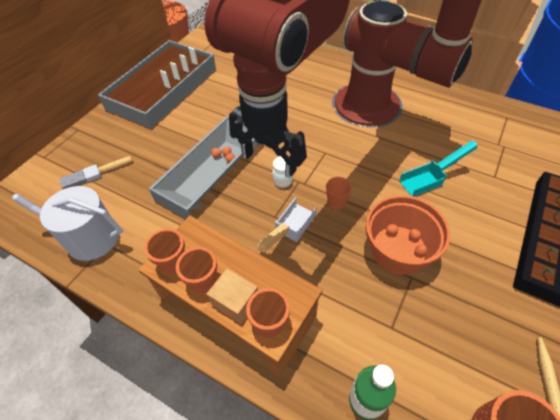

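The scoop lies flat at (293,220) with three pebbles in the pot at (405,235) and three in the trough at (222,152). The jar and small pot stand where they were, and the gripper is clear of everything.

```bash
python3 -c "
from workcell import robot; print(robot.close_job())"
```

```text
the job is handed in; nothing more can be done
None
```

The job is handed in at about 21.6 s: three pebbles are in the big pot and three in the trough, the scoop lies flat on the open bench, and the small pot and jar were left alone.

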